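Tip an engraving block onto its bed and clamp it

TASK

Get the upright block ready for engraving without picking it up: with the fingertips, push it over towards the brass stop so that it lies flat in the channel with its red face up, then push it along the channel until its end is home against the stop. Then swing the red-tipped hold-down over and press it down until it rests on the block. Never lift the block, and leave everything else on the table where it is.

Things in the scene. Friction and masses are not known exactly. Their poses are not given: they have to be found in the camera images.
- bed: Fixed dark steel engraving bed, 300 (x) x 120 (y) x 20 mm; origin: centre of underside, on the table. Its +x runs along the channel to the brass stop, within 0.56 rad of world +y. Channel floor: its top, 20 mm above the table. Aluminium rails 10 mm high, inner faces at y = +-33 mm, x = -150 to 85 mm; -x end open. Stop: face at x = 85 mm, 14 thick, 66 wide, 20 above the floor.
- block: Loose ivory block, 110 mm tall, 60 wide (its y), 25 thick (its x), 0.14 to 0.28 kg, standing on end in the channel. Origin: centre of the end it stands on; z along its length. Its -x face is red, first facing away from the stop; +x faces the stop. Tipped to the stop it topples by itself past 13 degrees, landing 15 to 70 mm short of it; its origin is then its trailing end, 12.5 mm above the floor.
- block_head (a point): Centre of the block's other end face (upper end at the start, the end that meets the stop when lying).
- stop_face (a point): Point on the face of the brass stop, mid-channel, 12.5 mm above the channel floor: where the block's head comes to rest.
- clamp (a joint): Angle of the hold-down, rad. 0: level and resting on the 25 mm thick block lying home; grows as it is swung up and back; pi/2 upright; mechanical limits -0.15 and 2.0. It starts between 1.35 and 1.9. The hinge is stiff (about 0.11 N m): it stays where it is left, and 2 to 3 N at its tip moves it.
- clamp_hinge (a point): Hinge axis of the hold-down, parallel to the bed's y, at bed x = 112 mm, y = 0, 53 mm above the table. The green cheeks beside it span bed x = 97 to 127 mm, |y| up to 23 mm, and reach 50 mm above the table; beyond them the bed top is bare.
- clamp_tip (a point): On the hold-down's outer face (upper when closed, away from the channel when raised), mid of its red end, 79 mm from the hinge axis. Arm: flat steel bar 8 mm thick, 28 wide, reaching 90 mm from the axis; the last 22 mm red and 34 wide. A rubber pad on the other face, 62 mm from the axis, bears on the block. Closed, it lies along the bed's -x from the hinge, upper face 57 mm above the table.
- plaque: Finished ivory-and-red plaque standing on a dark wooden foot 50 x 60 mm, 112 mm tall in all. Bystander. Origin: centre of its underside.
- oil: Amber oil bottle with a red cap, 44 mm across, 100 mm tall. Bystander. Origin: centre of its underside.
- wax: White jar with a brass lid, 56 mm across, 45 mm tall. Bystander. Origin: centre of its underside.
- mug: Blue mug, 72 mm across plus a handle at its own +y, 80 mm tall. Bystander. Origin: centre of its underside.
- weight: Brass weight with a thin neck, 48 mm across, 50 mm tall. Bystander. Origin: centre of its underside.
- brush: Brush 170 mm long lying flat along its own x, handle to -x. Bystander. Origin on its underside.
- driver: Screwdriver 160 mm long lying flat along its own x, handle to -x. Bystander. Origin on its underside.

How it is judged:
By the outcome, as a careful person would: the job done as asked, in the order asked, and still so for the second after the job is handed in, with the robot touching nothing.
It also fails if it takes over 54 s, if anything falls off the work surface, if the arm or the gripper's body presses on something with over 40 N, if the wrist force passes 120 N, or if a joint passes its speed limit or range.

ROBOT

A 6-joint arm with a two-finger parallel gripper is mounted at the origin on the work surface. World frame = base frame: x ahead of the robot, y to its left, z up, the work surface at z = 0. Lengths are in m, angles in rad, forces in N, time in s.
With the tool pointing down it reaches from about 0.425 to 0.95 m from the base axis. Payload 3.5 kg.
Tool frame: the origin (TCP) lies between the finger pads; the fingertips stand 14 mm ahead of it and the grasp point (between the pads) lies 5 mm behind it; z points along the fingers, y is the line along which they close (so a half turn about z gives the same grasp; the last joint's range is limited). The gripper opens to 85 mm and grips with 20 to 120 N. Pads are 22 mm wide; open, the fingers measure 114 mm over their backs; the gripper's body (76 mm by 85 mm) begins 54 mm behind the grasp point. The pads swing forward as they close: fully open they stand 13 mm farther back than shut.
Start: joints at [-1.391, 0.286, 1.577, -0, 1.279, -0.15], TCP at [0.219, -0.639, 0.245] pointing down, gripper open.
Joint ranges: [-2.77, 2.77], [-0.9, 2.22], [0.21, 2.48], [-1.53, 4.67], [0.24, 2.81], [-2.84, 2.84]. Speed limits (rad/s): [2.79, 2.79, 3.14, 3.14, 3.14, 3.14].

INTERFACE

Orientations are given as a unit quaternion [x, y, z, w].
In Python, from plant import * gives the robot as it stands.
- The arm moves only by the tool step_arm, never from a script. Its argument "commands" is a list of rows, each an object of numbers: "gripper": the gripper's target within -1 to 1 (shut at 1, half-way at 0, fully open at -1); "x", "y", "z": the shift along the tool's x, y, z in mm; "spin": the turn about the tool's z in degrees. A call has exactly 10 rows; each row shifts and turns the commanded pose from where the row before left it, along the tool's axes as they then stand; what a row does not reach is not made up. A row lasts 1/10 s, in which the tool goes at most 50 mm and 8.59 degrees, less where a joint would pass 70% of its speed; a pose out of reach is approached as far as the arm can. A call with a gripper value outside its range is refused whole. The fingers move at their own pace and stop on an object; "force" is the grip in N (left out, the last holds). Time passes only in rows, so rows that do not move let the fingers close, or fill a call up. It gives the time, the measured TCP pose, the force, the opening and the grip force at its end, in the units of the state.
- get_state(): the state, without advancing time (a new reading comes with each control period).
- read_camera(name): name is "side" or "top"; returns a dict with "color" (384x512x3 uint8, red, green, blue), "z_map" (384x512 float32, m along the optical axis (not along the pixel's ray), 0 where there is no reading), "fx", "fy", "cx", "cy" (pixels), "distortion" ([k1, k2, p1, p2, k3] as OpenCV has them; the pictures are not rectified), "eye" and "attitude" of the camera in the world. Camera axes: x right, y up, looking along -z (the intrinsics and any distortion apply to the point x, -y, -z); pixel columns grow to the right and rows downward; lengths in m; the calibration is good to about 2 mm. A picture is of the moment at which its call begins.
- sign_off(): hands the job in; it is judged then, once.
The state is a dict: "time": time; "qpos": joint angles; "dq": joint speeds; "joint_efforts": joint torques, N m; "eef_pos": TCP position; "tcp_rot": TCP orientation; "contact_force": force on the tool from outside, world axes, zero at the start; "wrist_torque": the same for the moment, N m; "opening": opening from 0.0 (shut) to 1.0 (fully open); "finger_force": force on a finger pad.
Only numpy, scipy, OpenCV 4.12 (cv2) and the standard library are available. Lean on these libraries where they do the work, as an engineer would, in place of code of your own. Each camera call takes 0.05 s, during which the arm holds its last target. There are 200 camera calls.

## Working session

There is one attempt and no reset: what is moved stays moved. The work goes in short steps, Python scripts to look and compute and a tool call to move; the robot and the scene stay as the last step left them, time stands still between calls to the robot, and variables do not carry over. Pictures are saved under pics/ and viewed, at most 10 in all, crops included, and the job is handed in when it is done.

Besides the shell and the picture viewer there is one more tool, called in YAML: its name, and indented under it one key for each argument. step_arm: Moves the arm, as the interface text tells. Its arguments: {"type":"object","properties":{"commands":{"type":"array"},"force":{"type":"number"}},"required":["commands"]}

```bash
mkdir -p pics
cat > h.py <<'E'
from plant import *
import numpy as np, cv2
from scipy.spatial.transform import Rotation as R
def cam(n):
    c=read_camera(n); a=np.array(c['attitude'],float)
    c['R']=R.from_quat(a).as_matrix() if a.size==4 else a.reshape(3,3)
    c['K']=np.array([[c['fx'],0,c['cx']],[0,c['fy'],c['cy']],[0,0,1.]]); c['D']=np.array(c['distortion'],float); c['eye']=np.array(c['eye'],float)
    return c
def pts(c):
    h,w=c['z_map'].shape; u,v=np.meshgrid(np.arange(w),np.arange(h))
    n=cv2.undistortPoints(np.stack([u,v],-1).reshape(-1,1,2).astype(float),c['K'],c['D']).reshape(h,w,2)
    z=c['z_map'].astype(float); P=np.stack([n[...,0]*z,-n[...,1]*z,-z],-1)
    P=P@c['R'].T+c['eye']; P[z==0]=np.nan; return P
E
python3 - <<'E'
from h import *
ims=[]
for n in('top','side'):
    c=cam(n); print(n,c['eye'],c['R'].round(3).tolist(),c['fx'],c['D']); P=pts(c); np.savez(n+'0.npz',P=P,col=c['color'])
    cv2.imwrite(f'pics/{n}0.png',cv2.resize(c['color'][...,::-1],(768,576)))
s=get_state();print(s)
E
```

```text
top [0.41970374 0.00884601 1.01193802] [[-0.018, 0.995, -0.096], [-1.0, -0.018, 0.004], [0.002, 0.096, 0.995]] 355.858545245747 [-0.06377952  0.          0.          0.          0.        ]
side [0.19908424 1.02171777 1.03626876] [[-0.955, 0.188, -0.228], [-0.295, -0.636, 0.713], [-0.011, 0.748, 0.663]] 442.8226211765046 [-0.05576305  0.          0.          0.          0.        ]
{'time': 0.1, 'qpos': array([-1.39100928e+00,  2.87085481e-01,  1.57800798e+00,  1.72676183e-05,
        1.27859836e+00, -1.50020371e-01]), 'dq': array([-0.00082097, -0.00162201, -0.00349056,  0.00011749,  0.00155803,
        0.00184038]), 'joint_efforts': array([ 8.06549124e-04, -4.07299411e+01, -2.93698382e+01, -1.56834440e-04,
        3.40408405e-03,  4.90888056e-06]), 'eef_pos': array([ 0.2185247 , -0.63806368,  0.24409211]), 'tcp_rot': array([ 9.86434033e-01,  1.64154797e-01, -7.35640763e-06, -1.04958989e-03]), 'contact_force': array([ 0.53595441, -0.044764  , -0.7772028 ]), 'wrist_torque': array([ 0.01755196, -0.02565069, -0.02194724]), 'finger_force': 0.0, 'opening': 1.0004277923635176}
```

View pics/top0.png

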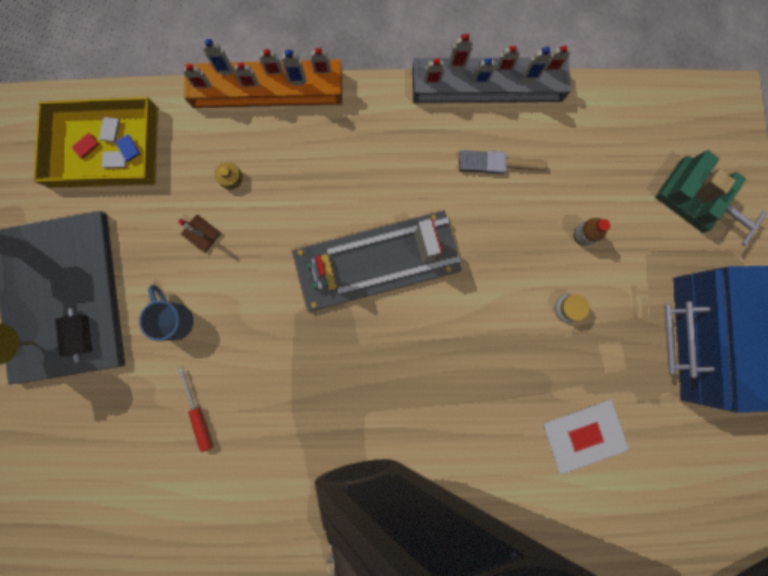

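View pics/side0.png

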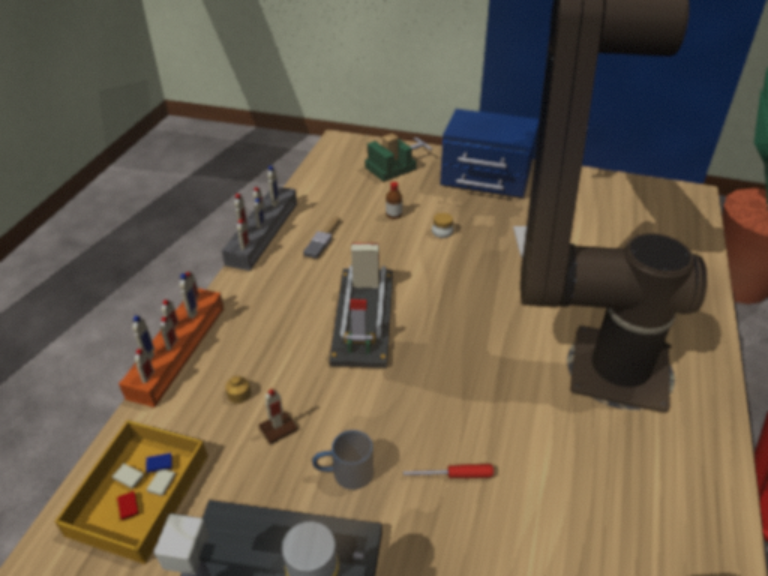

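The top view shows the bed with corners near (292,248), (445,211), (461,271) and (308,311) px. The block stands at about (428,238) and the brass stop and raised clamp are at about (325,272), so bed +x points left (world +y). The side view shows the block at (365,265) and the clamp's red tip at (359,304).

Run:
```python
from h import *
d=np.load('top0.npz');P=d['P'];col=d['col']
reg=np.zeros(P.shape[:2],bool);reg[130:215,185:320]=1
z=P[...,2]
print('table z',np.nanmedian(z[215:230,200:300]))
m=reg&(z>.011)&(z<.035)
n,l,st,_=cv2.connectedComponentsWithStats(m.astype(np.uint8)); k=1+np.argmax(st[1:,4]); m=l==k
q=P[m][:,:2]; box=reg&(z>.011); 
(c,sz,a)=cv2.minAreaRect((q*1000).astype(np.float32)); print('bed rect',c,sz,a, cv2.boxPoints((c,sz,a)).tolist())
# rails: bright, z ~.03
hsv=cv2.cvtColor(col,cv2.COLOR_RGB2HSV)
rail=m&(hsv[...,2]>120)&(hsv[...,1]<60)
n,l,st,_=cv2.connectedComponentsWithStats(rail.astype(np.uint8))
for k in range(1,n):
    if st[k,4]>25:
        p=(P[l==k]*1000).astype(np.float32); f=cv2.fitLine(p[:,:2],cv2.DIST_HUBER,0,.01,.01).ravel(); print('rail',st[k],np.median(p,0),f,np.degrees(np.arctan2(f[1],f[0])))
for nm in('top','side'):
    d=np.load(nm+'0.npz');P=d['P'];col=d['col'];z=P[...,2];hsv=cv2.cvtColor(col,cv2.COLOR_RGB2HSV)
    b=(np.abs(P[...,0]-.56)<.15)&(np.abs(P[...,1])<.25)
    for name,mm in(('blocktop',b&(z>.115)&(z<.14)),('red',b&(z>.03)&((hsv[...,0]<6)|(hsv[...,0]>174))&(hsv[...,1]>150)&(hsv[...,2]>70)),('brass',b&(z>.03)&(hsv[...,0]>14)&(hsv[...,0]<30)&(hsv[...,1]>110)),('hi',b&(z>.045))):
        n,l,st,_=cv2.connectedComponentsWithStats(mm.astype(np.uint8))
        for k in range(1,n):
            if st[k,4]>8:
                p=P[l==k]; r=cv2.minAreaRect((p[:,:2]*1000).astype(np.float32)); print(nm,name,st[k],np.median(p,0).round(4),p.min(0).round(3),p.max(0).round(3),np.round(r[0],1),np.round(r[1],1),round(r[2],1))
```

```text
table z -0.0010684621739982525
bed rect (557.3135986328125, 7.170135498046875) (120.5147476196289, 300.43768310546875) 14.066030502319336 [[462.35382080078125, 138.2399139404297], [535.3721313476562, -153.1895294189453], [652.2733764648438, -123.89964294433594], [579.2550659179688, 167.52980041503906]]
rail [289 145  10   6  33] [ 628.52563  -115.80681    29.805153] [ 3.1615171e-01 -9.4870865e-01  6.2794238e+02 -1.1671744e+02] -71.56964
rail [218 151  60  18 211] [596.0297    16.50848   28.505308] [ 2.4312501e-01 -9.6999496e-01  5.9539471e+02  1.4464711e+01] -75.92894
rail [234 177  53  15 175] [525.95703  -21.315477  28.64716 ] [ 2.3285235e-01 -9.7251213e-01  5.2592499e+02 -2.0719997e+01] -76.534935
top blocktop [279 146  16  26 257] [ 0.5792 -0.0829  0.1289] [ 0.548 -0.102  0.116] [ 0.611 -0.065  0.134] [580.1 -83.4] [60.3 25.6] 13.3
top blocktop [210 170   7  15  46] [0.531  0.1005 0.1376] [0.517 0.093 0.116] [0.551 0.11  0.14 ] [533.7 102.1] [34.4 12.4] 13.7
top red [211 170   5  14  39] [0.5336 0.1004 0.1396] [0.518 0.095 0.137] [0.551 0.105 0.145] [534.7 100. ] [33.4  7.2] 12.8
[... 331 characters left out ...]
[0.556 0.135 0.145] [530.8 112.9] [55.4 34.4] 16.8
side blocktop [234 162  19  10 152] [ 0.5807 -0.0761  0.1291] [ 0.551 -0.102  0.115] [ 0.611 -0.061  0.137] [581.  -81.1] [60.4 33.5] 9.2
side blocktop [233 201  12   9  78] [0.5352 0.1066 0.1278] [0.519 0.094 0.115] [0.551 0.114 0.14 ] [534.3 105.2] [33.3 12.8] 16.4
side red [234 200  10   6  59] [0.5341 0.1045 0.136 ] [0.52  0.096 0.127] [0.549 0.11  0.146] [534.7 103.1] [27.8 11.3] 13.5
side hi [234 162  19  26 448] [ 0.5785 -0.0731  0.0995] [ 0.549 -0.102  0.045] [ 0.611 -0.059  0.137] [581.  -81.5] [60.5 35.3] 14.3
side hi [230 200  18  31 334] [0.532  0.1118 0.0916] [0.507 0.094 0.045] [0.56  0.137 0.146] [533.3 115.1] [53.5 35.1] 13.8
```

step_arm:
  commands:
    - {"gripper": 1,"spin": 4.83}
    - {"x": 36,"y": -29,"gripper": 1}
    - {"x": 36,"y": -29,"gripper": 1}
    - {"x": 36,"y": -29,"gripper": 1}
    - {"x": 36,"y": -29,"gripper": 1}
    - {"x": 36,"y": -29,"gripper": 1}
    - {"x": 36,"y": -29,"gripper": 1}
    - {"x": 36,"y": -29,"gripper": 1}
    - {"x": 36,"y": -29,"gripper": 1}
    - {"x": 36,"y": -29,"gripper": 1}
  force: 40

```text
invalid input
```

step_arm:
  commands:
    - {"x": 0,"y": 0,"z": 0,"gripper": 1,"spin": 4.83}
    - {"x": 36,"y": -29,"z": 0,"spin": 0,"gripper": 1}
    - {"x": 36,"y": -29,"z": 0,"spin": 0,"gripper": 1}
    - {"x": 36,"y": -29,"z": 0,"spin": 0,"gripper": 1}
    - {"x": 36,"y": -29,"z": 0,"spin": 0,"gripper": 1}
    - {"x": 36,"y": -29,"z": 0,"spin": 0,"gripper": 1}
    - {"x": 36,"y": -29,"z": 0,"spin": 0,"gripper": 1}
    - {"x": 36,"y": -29,"z": 0,"spin": 0,"gripper": 1}
    - {"x": 36,"y": -29,"z": 0,"spin": 0,"gripper": 1}
    - {"x": 36,"y": -29,"z": 0,"spin": 0,"gripper": 1}
  force: 40

```text
time: 1.1
eef_pos: [0.4701, -0.3048, 0.2449]
tcp_rot: [0.992, 0.122, -0.0, -0.0]
contact_force: [1.6, 0.0, 1.6]
opening: -0.002
finger_force: 0.0
```

step_arm:
  commands:
    - {"x": 32,"y": -27,"z": 0,"spin": 0,"gripper": 1}
    - {"x": 32,"y": -27,"z": 0,"spin": 0,"gripper": 1}
    - {"x": 32,"y": -27,"z": 0,"spin": 0,"gripper": 1}
    - {"x": 32,"y": -27,"z": 0,"spin": 0,"gripper": 1}
    - {"x": 32,"y": -27,"z": 20,"spin": 0,"gripper": 1}
    - {"x": 0,"y": 0,"z": 30,"spin": 0,"gripper": 1}
    - {"x": 0,"y": 0,"z": 30,"spin": 0,"gripper": 1}
    - {"x": 0,"y": 0,"z": 25,"spin": 0,"gripper": 1}
    - {"x": 0,"y": 0,"z": 14,"spin": 0,"gripper": 1}
    - {"x": 0,"y": 0,"z": 0,"spin": 0,"gripper": 1}

```text
time: 2.1
eef_pos: [0.5901, -0.1362, 0.1234]
tcp_rot: [0.992, 0.122, -0.003, -0.001]
contact_force: [0.1, -0.5, -0.4]
opening: 0.005
finger_force: 0.0
```

```bash
cat > look.py <<'E'
from h import *
import sys
tag=sys.argv[1]
u=np.array([-.243,.970]);w=np.array([-.970,-.243]);C=np.array([.5573,.0072])
s=get_state(); e=s['eef_pos'];f=s['contact_force']
print('tcp bed',((e[:2]-C)@u*1000).round(1),((e[:2]-C)@w*1000).round(1),e[2].round(4),'f bed',f[:2]@u,f[:2]@w,f[2],'t',s['time'])
I=[]
for n in('top','side'):
    c=cam(n);P=pts(c);np.savez(f'{n}{tag}.npz',P=P,col=c['color']);B=np.stack([(P[...,:2]-C)@u,(P[...,:2]-C)@w,P[...,2]],-1)*1000
    hsv=cv2.cvtColor(c['color'],cv2.COLOR_RGB2HSV)
    b=(np.abs(B[...,0])<150)&(np.abs(B[...,1])<50)&(B[...,2]>22)
    red=b&((hsv[...,0]<6)|(hsv[...,0]>174))&(hsv[...,1]>130)&(hsv[...,2]>60)
    m,l,st,_=cv2.connectedComponentsWithStats(red.astype(np.uint8))
    for k in range(1,m):
        if st[k,4]>6: p=B[l==k]; print(n,'red',st[k],'med',np.median(p,0).round(1),np.percentile(p,2,0).round(1),np.percentile(p,98,0).round(1))
    I.append(cv2.resize(c['color'][120:240,180:330,::-1],None,fx=2.6,fy=2.6,interpolation=cv2.INTER_CUBIC))
cv2.imwrite(f'pics/c{tag}.png',np.hstack(I))
E
python3 look.py 1
```

```text
tcp bed -147.0 3.0 0.1234 f bed -0.4679579569011179 -0.01485079998469645 -0.41850445489002047 t 2.1
top red [211 170   5  14  42] med [ 95.9   0.4 139.8] [ 92.5 -15.2 136.2] [ 99.9  15.6 142.9]
side red [233 200  11   6  62] med [ 99.9  -2.5 135.8] [ 94.2 -17.8 124.9] [105.2  12.4 145.6]
```

View pics/c1.png

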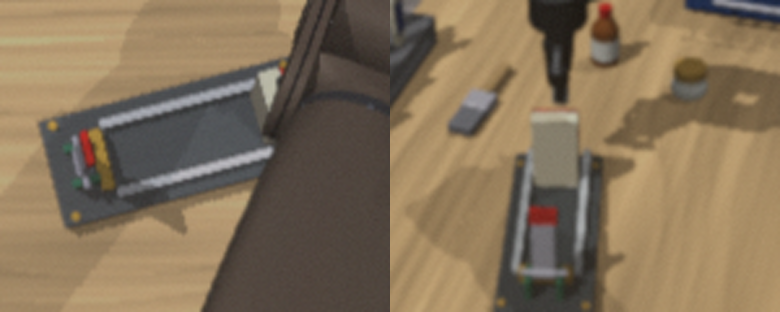

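step_arm:
  commands:
    - {"x": 3,"y": -10,"z": 0,"spin": 0,"gripper": 1}
    - {"x": 0,"y": -8,"z": 0,"spin": 0,"gripper": 1}
    - {"x": 0,"y": -4,"z": 0,"spin": 0,"gripper": 1}
    - {"x": 0,"y": -4,"z": 0,"spin": 0,"gripper": 1}
    - {"x": 0,"y": -4,"z": 0,"spin": 0,"gripper": 1}
    - {"x": 0,"y": -4,"z": 0,"spin": 0,"gripper": 1}
    - {"x": 0,"y": -4,"z": 0,"spin": 0,"gripper": 1}
    - {"x": 0,"y": -4,"z": 0,"spin": 0,"gripper": 1}
    - {"x": 0,"y": -4,"z": 0,"spin": 0,"gripper": 1}
    - {"x": 0,"y": -4,"z": 0,"spin": 0,"gripper": 1}

```text
time: 3.2
eef_pos: [0.5825, -0.0873, 0.1262]
tcp_rot: [0.992, 0.122, -0.0, -0.0]
contact_force: [-0.7, -0.1, 0.5]
opening: 0.0
finger_force: 0.0
```

```bash
python3 look.py 2
```

```text
tcp bed -97.8 -1.5 0.1262 f bed 0.05352591530120457 0.7175713806934135 0.5133996603949781 t 3.2
top red [211 170   5  14  41] med [ 95.7  -0.2 139.9] [ 92.5 -15.4 132.8] [ 99.4  15.8 142.2]
side red [233 199  11   7  65] med [100.1  -2.7 137.1] [ -1.  -24.6  51.5] [103.7  12.3 144.1]
```

View pics/c2.png

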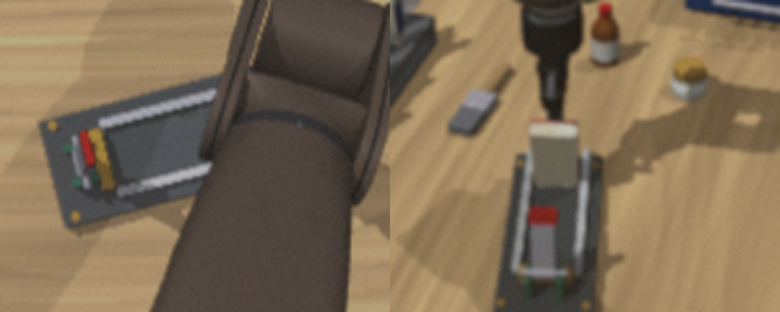

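The block is leaning towards the stop: its top has moved to about (553,132) in the side crop, and the fingers are still behind it. I'll keep pushing.

step_arm:
  commands:
    - {"x": 0,"y": -4,"z": 0,"spin": 0,"gripper": 1}
    - {"x": 0,"y": -4,"z": 0,"spin": 0,"gripper": 1}
    - {"x": 0,"y": -4,"z": 0,"spin": 0,"gripper": 1}
    - {"x": 0,"y": -4,"z": 0,"spin": 0,"gripper": 1}
    - {"x": 0,"y": 0,"z": 0,"spin": 0,"gripper": 1}
    - {"x": 0,"y": 0,"z": 0,"spin": 0,"gripper": 1}
    - {"x": 0,"y": 0,"z": 0,"spin": 0,"gripper": 1}
    - {"x": 0,"y": 0,"z": 0,"spin": 0,"gripper": 1}
    - {"x": 0,"y": 0,"z": 0,"spin": 0,"gripper": 1}
    - {"x": 0,"y": 0,"z": 0,"spin": 0,"gripper": 1}

```text
time: 4.3
eef_pos: [0.5787, -0.0722, 0.1263]
tcp_rot: [0.992, 0.122, -0.0, 0.0]
contact_force: [-0.0, 0.1, 0.7]
opening: -0.003
finger_force: 0.0
```

```bash
python3 look.py 3
```

```text
tcp bed -82.2 -1.5 0.1263 f bed 0.057840708036816624 -0.011021403496548884 0.6711295877640387 t 4.3
top red [238 161  16  25 232] med [15.4 -7.4 44.4] [-10.  -28.4  40.2] [29.6 27.9 47.6]
top red [211 170   5  14  42] med [ 95.8   0.2 140.2] [ 92.5 -15.3 133.7] [ 99.7  15.8 143. ]
side red [233 186  19  23 359] med [-25.7   3.9  47.1] [-77.4 -28.   42.3] [102.2  27.6 143.5]
```

step_arm:
  commands:
    - {"x": 0,"y": 15,"z": 0,"spin": 0,"gripper": 1}
    - {"x": 0,"y": 19,"z": 0,"spin": 0,"gripper": 1}
    - {"x": -1,"y": 0,"z": 25,"spin": 0,"gripper": 1}
    - {"x": 0,"y": 0,"z": 25,"spin": 0,"gripper": 1}
    - {"x": 0,"y": 0,"z": 20,"spin": 0,"gripper": 1}
    - {"x": 0,"y": 0,"z": 10,"spin": 0,"gripper": 1}
    - {"x": 0,"y": 0,"z": 5,"spin": 0,"gripper": 1}
    - {"x": 0,"y": 0,"z": 0,"spin": 0,"gripper": 1}
    - {"x": 0,"y": 0,"z": 0,"spin": 0,"gripper": 1}
    - {"x": 0,"y": 0,"z": 0,"spin": 0,"gripper": 1}

```text
time: 5.4
eef_pos: [0.587, -0.1057, 0.0426]
tcp_rot: [0.992, 0.123, 0.001, 0.001]
contact_force: [-0.3, 0.6, 0.1]
opening: -0.001
finger_force: 0.0
```

```bash
python3 look.py 4
```

```text
tcp bed -116.7 -1.3 0.0426 f bed 0.6763145594365578 0.14573157770945977 0.08810389433031734 t 5.4
top red [238 157  34  29 614] med [-9.  -3.1 44.1] [-56.3 -28.5  40.3] [28.7 28.8 47.8]
top red [211 170   5  14  43] med [ 95.7  -0.4 140. ] [ 92.2 -15.6 134. ] [ 99.9  16.2 143.8]
side red [233 186  19  23 359] med [-26.1   3.6  46.7] [-78.4 -28.   42. ] [102.1  27.5 142.5]
```

View pics/c4.png

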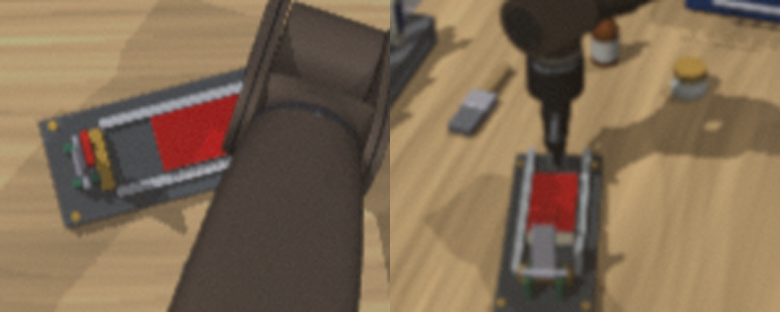

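The block lies flat with its red face up, about (190,130) in the top crop, and the fingertips are behind its trailing end. Next I push it along the channel.

step_arm:
  commands:
    - {"x": 0,"y": -10,"z": 0,"spin": 0,"gripper": 1}
    - {"x": 0,"y": -7,"z": 0,"spin": 0,"gripper": 1}
    - {"x": 0,"y": -6,"z": 0,"spin": 0,"gripper": 1}
    - {"x": 0,"y": -6,"z": 0,"spin": 0,"gripper": 1}
    - {"x": 0,"y": -6,"z": 0,"spin": 0,"gripper": 1}
    - {"x": 0,"y": -6,"z": 0,"spin": 0,"gripper": 1}
    - {"x": 0,"y": -6,"z": 0,"spin": 0,"gripper": 1}
    - {"x": 0,"y": -6,"z": 0,"spin": 0,"gripper": 1}
    - {"x": 0,"y": -5,"z": 0,"spin": 0,"gripper": 1}
    - {"x": 0,"y": -4,"z": 0,"spin": 0,"gripper": 1}

```text
time: 6.5
eef_pos: [0.5709, -0.0447, 0.0413]
tcp_rot: [0.992, 0.123, 0.0, 0.0]
contact_force: [-0.3, -1.2, -0.6]
opening: -0.001
finger_force: 0.6
```

```bash
python3 look.py 5
```

```text
tcp bed -53.7 -0.5 0.0413 f bed -1.0694934441555795 0.5911931463985413 -0.6476051497111717 t 6.5
top red [224 164  19  25 298] med [50.2 -6.  44. ] [ 22.3 -29.1  40.2] [68.5 27.6 47.4]
top red [211 170   5  14  41] med [ 95.9   1.2 140.5] [ 92.4 -15.2 137.1] [ 99.9  15.9 144. ]
side red [232 194  20  24 304] med [23.1  9.4 46.8] [-40.5 -28.5  40.2] [103.6  28.  142.8]
```

step_arm:
  commands:
    - {"x": 0,"y": -3,"z": 0,"spin": 0,"gripper": 1}
    - {"x": 0,"y": -3,"z": 0,"spin": 0,"gripper": 1}
    - {"x": 0,"y": -2,"z": 0,"spin": 0,"gripper": 1}
    - {"x": 0,"y": -2,"z": 0,"spin": 0,"gripper": 1}
    - {"x": 0,"y": -1,"z": 0,"spin": 0,"gripper": 1}
    - {"x": 0,"y": -1,"z": 0,"spin": 0,"gripper": 1}
    - {"x": 0,"y": -1,"z": 0,"spin": 0,"gripper": 1}
    - {"x": 0,"y": -1,"z": 0,"spin": 0,"gripper": 1}
    - {"x": 0,"y": 0,"z": 0,"spin": 0,"gripper": 1}
    - {"x": 0,"y": 0,"z": 0,"spin": 0,"gripper": 1}

```text
time: 7.6
eef_pos: [0.5675, -0.0314, 0.0413]
tcp_rot: [0.992, 0.122, -0.0, -0.0]
contact_force: [-0.3, 0.5, -0.4]
opening: -0.004
finger_force: 0.4
```

```bash
python3 look.py 6
```

```text
tcp bed -40.0 -0.5 0.0413 f bed 0.5918623132512344 0.17974015382395114 -0.38981874317026044 t 7.6
top red [219 166  17  24 262] med [65.4 -6.  44.1] [ 40.4 -28.8  40.6] [81.5 28.1 48.5]
top red [211 170   5  14  42] med [ 95.6  -0.5 140.3] [ 92.3 -15.3 119.4] [ 99.3  16.  142.7]
side red [231 196  21  24 280] med [43.  10.5 47.2] [-26.  -28.8  40.5] [102.7  27.9 143.7]
```

Not in contact with the stop yet. I'll go on slowly until the force rises.

step_arm:
  commands:
    - {"x": 0,"y": -0.5,"z": 0,"spin": 0,"gripper": 1}
    - {"x": 0,"y": -0.5,"z": 0,"spin": 0,"gripper": 1}
    - {"x": 0,"y": -0.5,"z": 0,"spin": 0,"gripper": 1}
    - {"x": 0,"y": -0.5,"z": 0,"spin": 0,"gripper": 1}
    - {"x": 0,"y": -0.5,"z": 0,"spin": 0,"gripper": 1}
    - {"x": 0,"y": 0,"z": 0,"spin": 0,"gripper": 1}
    - {"x": 0,"y": 0,"z": 0,"spin": 0,"gripper": 1}
    - {"x": 0,"y": 0,"z": 0,"spin": 0,"gripper": 1}
    - {"x": 0,"y": 0,"z": 0,"spin": 0,"gripper": 1}
    - {"x": 0,"y": 0,"z": 0,"spin": 0,"gripper": 1}

```text
time: 8.7
eef_pos: [0.5673, -0.0301, 0.0415]
tcp_rot: [0.992, 0.123, 0.0, 0.001]
contact_force: [1.5, -5.3, -1.4]
opening: -0.0
finger_force: 2.6
```

step_arm:
  commands:
    - {"x": 0,"y": -0.5,"z": 0,"spin": 0,"gripper": 1}
    - {"x": 0,"y": -0.5,"z": 0,"spin": 0,"gripper": 1}
    - {"x": 0,"y": -0.5,"z": 0,"spin": 0,"gripper": 1}
    - {"x": 0,"y": -0.5,"z": 0,"spin": 0,"gripper": 1}
    - {"x": 0,"y": 0,"z": 0,"spin": 0,"gripper": 1}
    - {"x": 0,"y": 0,"z": 0,"spin": 0,"gripper": 1}
    - {"x": 0,"y": 0,"z": 0,"spin": 0,"gripper": 1}
    - {"x": 0,"y": 0,"z": 0,"spin": 0,"gripper": 1}
    - {"x": 0,"y": 0,"z": 0,"spin": 0,"gripper": 1}
    - {"x": 0,"y": 0,"z": 0,"spin": 0,"gripper": 1}

```text
time: 9.7
eef_pos: [0.5674, -0.0299, 0.0419]
tcp_rot: [0.992, 0.123, 0.001, 0.003]
contact_force: [0.6, -11.1, 0.8]
opening: -0.001
finger_force: 5.2
```

```bash
python3 look.py 7
```

```text
tcp bed -38.5 -0.8 0.0419 f bed -10.911537181833324 2.1125638694756432 0.7790312712221381 t 9.7
top red [219 166  16  24 230] med [67.4 -7.  44.4] [ 43.3 -29.   40.6] [82.  27.2 49.1]
top red [211 170   5  14  40] med [ 96.    0.9 139.9] [ 92.4 -15.1 137.2] [ 99.9  15.7 142.4]
side red [231 196  20  25 275] med [43.7 10.4 47.5] [-24.8 -29.1  42. ] [102.6  27.6 142.9]
```

step_arm:
  commands:
    - {"x": 0,"y": 12,"z": 0,"spin": 0,"gripper": 1}
    - {"x": 0,"y": 0,"z": -40,"spin": 0,"gripper": 1}
    - {"x": 0,"y": 0,"z": -40,"spin": 0,"gripper": 1}
    - {"x": 0,"y": 0,"z": -40,"spin": 0,"gripper": 1}
    - {"x": 0,"y": 0,"z": -40,"spin": 0,"gripper": 1}
    - {"x": 0,"y": -45,"z": 0,"spin": 0,"gripper": 1}
    - {"x": 0,"y": -45,"z": 0,"spin": 0,"gripper": 1}
    - {"x": 0,"y": -45,"z": 0,"spin": 0,"gripper": 1}
    - {"x": 0,"y": -45,"z": 0,"spin": 0,"gripper": 1}
    - {"x": 0,"y": -16,"z": 0,"spin": 0,"gripper": 1}

```text
time: 10.8
eef_pos: [0.52, 0.1547, 0.201]
tcp_rot: [0.992, 0.124, -0.001, -0.001]
contact_force: [0.4, 0.1, -0.1]
opening: 0.001
finger_force: 0.0
```

```bash
python3 look.py 8
```

```text
tcp bed 152.1 0.4 0.201 f bed -0.007432722714311882 -0.4084146046689384 -0.14953376975381283 t 10.8
top red [219 160  43  30 837] med [29.1 -0.3 44.1] [-22.6 -28.7  40.4] [80.3 28.2 47.4]
top red [210 170   6  14  45] med [ 95.8  -0.  139.3] [ 91.8 -15.6 120.9] [ 99.9  15.5 159.2]
side red [231 197  20  24 231] med [44.4 13.3 46.6] [-27.5 -29.5  32.8] [104.   27.8 142.2]
```

View pics/c8.png

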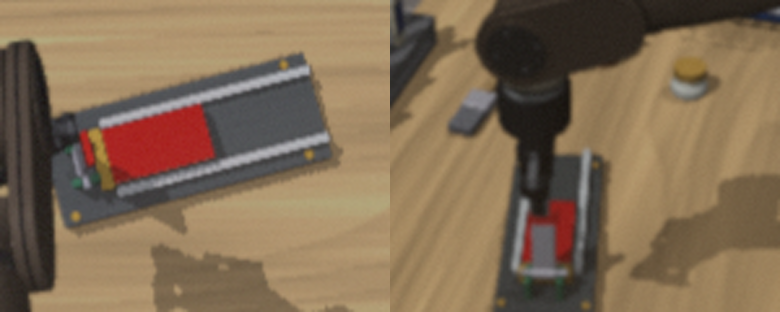

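step_arm:
  commands:
    - {"x": 0,"y": 0,"z": 25,"spin": 0,"gripper": 1}
    - {"x": 0,"y": 0,"z": 25,"spin": 0,"gripper": 1}
    - {"x": 0,"y": 0,"z": 12,"spin": 0,"gripper": 1}
    - {"x": 0,"y": 12,"z": 0,"spin": 0,"gripper": 1}
    - {"x": 0,"y": 12,"z": 0,"spin": 0,"gripper": 1}
    - {"x": 0,"y": 8,"z": 0,"spin": 0,"gripper": 1}
    - {"x": 0,"y": 6,"z": 0,"spin": 0,"gripper": 1}
    - {"x": 0,"y": 6,"z": 1,"spin": 0,"gripper": 1}
    - {"x": 0,"y": 5,"z": 2,"spin": 0,"gripper": 1}
    - {"x": 0,"y": 0,"z": 0,"spin": 0,"gripper": 1}

```text
time: 11.9
eef_pos: [0.5338, 0.1031, 0.1364]
tcp_rot: [0.993, 0.122, 0.0, 0.0]
contact_force: [-1.3, 0.1, -0.6]
opening: -0.0
finger_force: 0.0
```

```bash
python3 look.py 9
```

```text
tcp bed 98.7 -0.5 0.1364 f bed 0.4524885532415378 1.278177416086167 -0.5881425322523804 t 11.9
top red [230 160  32  29 620] med [14.9  3.7 44.1] [-23.3 -28.6  40.6] [60.2 28.4 48.8]
side red [243 197   8  24 160] med [32.6 17.5 46.7] [-28.5   7.9  35.4] [ 88.4  27.9 137.1]
side red [231 200   5  21  44] med [ 61.1 -26.7  46. ] [  5.9 -30.7  41.8] [113.  -10.4 154.4]
```

step_arm:
  commands:
    - {"x": 0,"y": 4.5,"z": 3,"spin": 0,"gripper": 1}
    - {"x": 0,"y": 4.5,"z": 3.5,"spin": 0,"gripper": 1}
    - {"x": 0,"y": 4,"z": 3,"spin": 0,"gripper": 1}
    - {"x": 0,"y": 4,"z": 3,"spin": 0,"gripper": 1}
    - {"x": 0,"y": 4,"z": 3,"spin": 0,"gripper": 1}
    - {"x": 0,"y": 3,"z": 3,"spin": 0,"gripper": 1}
    - {"x": 0,"y": 3,"z": 3.5,"spin": 0,"gripper": 1}
    - {"x": 0,"y": 3,"z": 3.5,"spin": 0,"gripper": 1}
    - {"x": 0,"y": 0,"z": 0,"spin": 0,"gripper": 1}
    - {"x": 0,"y": 0,"z": 0,"spin": 0,"gripper": 1}

```text
time: 13.0
eef_pos: [0.5406, 0.0746, 0.1103]
tcp_rot: [0.992, 0.122, -0.001, -0.0]
contact_force: [-0.1, 0.5, -0.2]
opening: 0.0
finger_force: 0.0
```

```bash
python3 look.py 10
```

```text
tcp bed 69.4 -0.2 0.1103 f bed 0.4678826138387765 -0.0003772032860378809 -0.18375737136759757 t 13.0
top red [244 160  19  25 304] med [-5.6  6.4 44. ] [-24.2 -28.3  40.2] [ 22.6  29.2 188.1]
side red [244 197   7  24 134] med [34.1 18.9 46.2] [-19.3  10.9  42.2] [ 83.4  27.8 107.4]
side red [231 199   5  22  52] med [ 46.9 -26.2  46.1] [ -7.4 -30.   42.1] [106.2 -10.7 151. ]
```

View pics/c10.png

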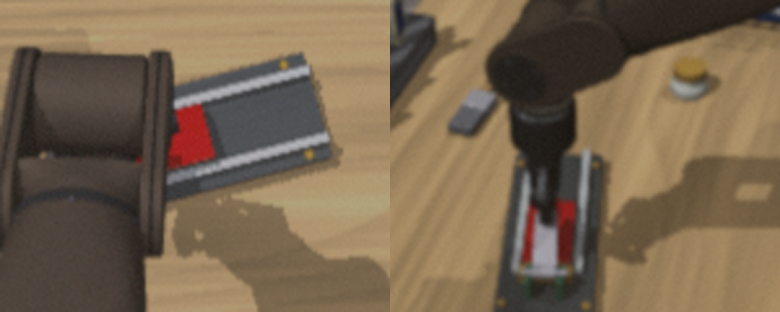

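The side crop shows the bar swung roughly half down, around (545,240), with the fingertips at its red end. I continue along the arc.

step_arm:
  commands:
    - {"x": 0,"y": 3,"z": 4,"spin": 0,"gripper": 1}
    - {"x": 0,"y": 3,"z": 4,"spin": 0,"gripper": 1}
    - {"x": 0,"y": 2.5,"z": 4,"spin": 0,"gripper": 1}
    - {"x": 0,"y": 1.5,"z": 3.5,"spin": 0,"gripper": 1}
    - {"x": 0,"y": 1.5,"z": 3.5,"spin": 0,"gripper": 1}
    - {"x": 0,"y": 1,"z": 3.5,"spin": 0,"gripper": 1}
    - {"x": 0,"y": 1,"z": 3,"spin": 0,"gripper": 1}
    - {"x": 0,"y": 0.5,"z": 2.5,"spin": 0,"gripper": 1}
    - {"x": 0,"y": 0.5,"z": 2.5,"spin": 0,"gripper": 1}
    - {"x": 0,"y": 0,"z": 0,"spin": 0,"gripper": 1}

```text
time: 14.1
eef_pos: [0.5441, 0.0606, 0.0798]
tcp_rot: [0.992, 0.122, -0.0, -0.0]
contact_force: [0.3, -0.1, 0.4]
opening: -0.003
finger_force: 0.0
```

```bash
python3 look.py 11
```

```text
tcp bed 55.0 -0.2 0.0798 f bed -0.1597764928134335 -0.2644101224248185 0.42171775977414094 t 14.1
top red [251 160  11  24 160] med [-14.8  10.6  43.8] [-24.8 -27.4  39.6] [  6.5  29.2 323.3]
side red [231 197   6  23  66] med [ 44.2 -25.1  46.3] [-15.9 -30.   42.1] [108.1 -10.6 146.6]
side red [244 197   7  24 129] med [33.1 19.3 46.6] [-22.4   9.3  41.8] [ 82.5  27.8 112.3]
```

Now straight down until the force rises.

step_arm:
  commands:
    - {"x": 0,"y": 0.5,"z": 2,"spin": 0,"gripper": 1}
    - {"x": 0,"y": 0.5,"z": 2,"spin": 0,"gripper": 1}
    - {"x": 0,"y": 0,"z": 1,"spin": 0,"gripper": 1}
    - {"x": 0,"y": 0,"z": 1,"spin": 0,"gripper": 1}
    - {"x": 0,"y": 0,"z": 1,"spin": 0,"gripper": 1}
    - {"x": 0,"y": 0,"z": 0.5,"spin": 0,"gripper": 1}
    - {"x": 0,"y": 0,"z": 0.5,"spin": 0,"gripper": 1}
    - {"x": 0,"y": 0,"z": 0.5,"spin": 0,"gripper": 1}
    - {"x": 0,"y": 0,"z": 0,"spin": 0,"gripper": 1}
    - {"x": 0,"y": 0,"z": 0,"spin": 0,"gripper": 1}

```text
time: 15.2
eef_pos: [0.5447, 0.0596, 0.0718]
tcp_rot: [0.992, 0.122, 0.0, -0.0]
contact_force: [-0.2, -0.3, 0.1]
opening: -0.001
finger_force: 0.1
```

step_arm:
  commands:
    - {"x": 0,"y": 0,"z": 0.5,"spin": 0,"gripper": 1}
    - {"x": 0,"y": 0,"z": 0.5,"spin": 0,"gripper": 1}
    - {"x": 0,"y": 0,"z": 0.5,"spin": 0,"gripper": 1}
    - {"x": 0,"y": 0,"z": 0.5,"spin": 0,"gripper": 1}
    - {"x": 0,"y": 0,"z": 0.5,"spin": 0,"gripper": 1}
    - {"x": 0,"y": 0,"z": 0,"spin": 0,"gripper": 1}
    - {"x": 0,"y": 0,"z": 0,"spin": 0,"gripper": 1}
    - {"x": 0,"y": 0,"z": 0,"spin": 0,"gripper": 1}
    - {"x": 0,"y": 0,"z": 0,"spin": 0,"gripper": 1}
    - {"x": 0,"y": 0,"z": 0,"spin": 0,"gripper": 1}

```text
time: 16.2
eef_pos: [0.5448, 0.0596, 0.071]
tcp_rot: [0.992, 0.123, -0.0, 0.0]
contact_force: [-4.6, -0.1, 10.3]
opening: 0.001
finger_force: 5.0
```

The clamp bears on the block: 10 N, stopped at exactly the expected height. I lift off and check.

step_arm:
  commands:
    - {"x": 0,"y": 0,"z": -5,"spin": 0,"gripper": 1}
    - {"x": 0,"y": 0,"z": -25,"spin": 0,"gripper": 1}
    - {"x": 0,"y": 0,"z": -40,"spin": 0,"gripper": 1}
    - {"x": 0,"y": 0,"z": -40,"spin": 0,"gripper": 1}
    - {"x": 0,"y": -45,"z": -10,"spin": 0,"gripper": 1}
    - {"x": 0,"y": -45,"z": 0,"spin": 0,"gripper": 1}
    - {"x": 0,"y": -45,"z": 0,"spin": 0,"gripper": 1}
    - {"x": 0,"y": -20,"z": 0,"spin": 0,"gripper": 1}
    - {"x": 0,"y": 0,"z": 0,"spin": 0,"gripper": 1}
    - {"x": 0,"y": 0,"z": 0,"spin": 0,"gripper": 1}

```text
time: 17.2
eef_pos: [0.5069, 0.21, 0.189]
tcp_rot: [0.992, 0.123, -0.0, 0.0]
contact_force: [0.0, -0.3, 0.7]
opening: 0.001
finger_force: 0.0
```

```bash
python3 look.py 12
python3 - <<'E'
from h import *
C=np.array([.5573,.0072]);u=np.array([-.243,.970]);w=np.array([-.970,-.243])
for n in('top','side'):
    a=np.load(n+'0.npz');b=np.load(n+'12.npz');P=b['P'];B=np.stack([(P[...,:2]-C)@u,(P[...,:2]-C)@w,P[...,2]],-1)*1000
    m=(np.abs(B[...,1])<12)
    for x in range(30,112,10):
        q=B[m&(np.abs(B[...,0]-x)<5)&(B[...,2]<100)]; print(n,x,len(q),np.median(q[:,2]).round(1) if len(q) else '')
E
```

```text
tcp bed 209.0 -0.4 0.189 f bed -0.3083925801575625 0.065218021588947 0.7174869074463287 t 17.2
top red [219 160  43  30 663] med [17.7  1.1 44.3] [-23.1 -29.2  40.4] [78.7 28.2 57.5]
side red [240 197  11  24 168] med [24.5 17.1 46.7] [-23.7  -3.8  38.8] [81.1 28.2 60.4]
top 30 32 56.5
top 40 32 55.6
top 50 32 56.4
top 60 32 56.6
top 70 34 55.1
top 80 32 56.8
top 90 34 55.7
top 100 33 55.4
top 110 33 59.7
side 30 8 58.4
side 40 12 58.1
side 50 11 57.3
side 60 9 58.5
side 70 13 57.7
side 80 12 56.9
side 90 8 59.1
side 100 34 25.4
side 110 37 58.0
```

View pics/c12.png

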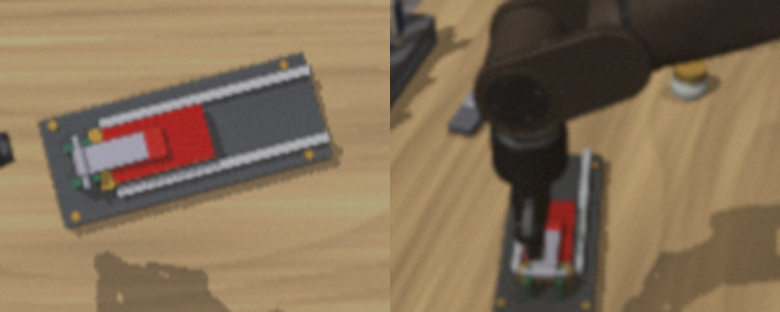

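The hold-down lies level on the block, top face at about 57 mm along its length (bar at (115,152) in the top crop). The block is home at the stop with its red face up, and the robot is clear.

```bash
python3 -c "
from plant import *
print(sign_off())"
```

```text
the job is handed in; nothing more can be done
None
```

The job is handed in: the block lies flat with its red face up and its end home against the brass stop, the hold-down rests level on it, and nothing else on the table was touched, in about 17 s of the allowed 54 s.

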